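Sort salvaged power-board parts into the repair bench trays

TASK

Sort the five salvaged parts into the blue trays: both heat sinks side by side in the plain rectangular tray, the transformer in the round dish, the large capacitor in the wide bay of the divided tray and the small capacitor in its narrow bay. Each part must end up standing upright, as it stands now, on the floor of its tray or bay, not on a wall or on another part. Leave the meter and the screwdriver where they lie.

Things in the scene. Friction and masses are not known exactly. Their poses are not given: they have to be found in the camera images.
- heatsink_a: Loose aluminium heat sink, one of an identical pair (which is which does not matter): seven upright fins on a back plate, 46 long (its x) x 24 wide (its y) x 38 high (its z), about 60 g. Origin: centre of its underside. Grip it across the 24 mm (its y). Starts standing on the bench, fins upright.
- heatsink_b: Loose aluminium heat sink, one of an identical pair (which is which does not matter): seven upright fins on a back plate, 46 long (its x) x 24 wide (its y) x 38 high (its z), about 60 g. Origin: centre of its underside. Grip it across the 24 mm (its y). Starts standing on the bench, fins upright.
- large_capacitor: Loose large can capacitor, an upright black cylinder with a silver top, diameter 35, height 50, about 60 g. Origin: centre of its underside; z up along its axis. Starts standing on the bench.
- small_capacitor: Loose small can capacitor, an upright black cylinder with a silver top, diameter 22, height 40, about 25 g. Origin: centre of its underside; z up along its axis. Starts standing on the bench.
- transformer: Loose small transformer: dark core around a tan taped winding on a black foot; a block 42 long (its x) x 36 wide (its y) x 34 high (its z), about 110 g. Origin: centre of its underside. Take it across its 36 mm width (its y): the foot and the winding fill that width, the core is narrower. Starts standing on its foot on the bench.
- plain_tray: Shallow open blue plastic tray fixed to the bench, 116 (its x) x 160 (its y) outside, 20 high, walls and floor 4 thick (floor top 4 mm above its origin). No divider: one space 108 (x) x 152 (y) inside. For the two heat sinks. Origin: centre of its underside, on the bench.
- divided_tray: Shallow blue plastic tray fixed to the bench, outside 116 (its x) x 160 (its y) x 20 high, walls and floor 4 thick. A divider 4 thick, rim high, runs along its x at y = -16 and makes two bays, each 108 along x: wide bay y -14 to +76 (middle +31) for the large capacitor, narrow bay y -76 to -18 (middle -47) for the small one. Origin: centre of its underside, on the bench.
- round_dish: Shallow open round blue plastic dish fixed to the bench, 140 across outside, 132 inside, 20 high, walls and floor 4 thick (floor top 4 mm above its origin). For the transformer. Origin: centre of its underside, on the bench.
- meter: Bystander, loose: black hand meter lying on the bench, 130 (its x) x 70 (its y) x 40 high with its dial. Origin: centre of its underside. Not to be moved.
- screwdriver: Bystander, loose: screwdriver lying on the bench along its x, 190 long, handle to -x, under 40 high. Origin: on the bench under its middle part. Not to be moved.
Mind the look-alikes: they are no part of the job. Leave any brown or grey look-alike of the plain_tray alone. What is shaped like the divided_tray but white is not meant.

How it is judged:
By the outcome, as a careful person would: the job done as asked, in the order asked, and still so for the second after the job is handed in, with the robot touching nothing.
It also fails if it takes over 122 s, if anything falls off the work surface, if the arm or the gripper's body presses on something with over 40 N, if the wrist force passes 120 N, or if a joint passes its speed limit or range.

ROBOT

A 6-joint arm with a two-finger parallel gripper is mounted at the origin on the work surface. World frame = base frame: x ahead of the robot, y to its left, z up, the work surface at z = 0. Lengths are in m, angles in rad, forces in N, time in s.
With the tool pointing down it reaches from about 0.375 to 0.9 m from the base axis. Payload 3.1 kg.
Tool frame: the origin (TCP) lies between the finger pads; the fingertips stand 19 mm ahead of it and the grasp point (between the pads) is the TCP; z points along the fingers, y is the direction in which the jaws open and shut (so a half turn about z gives the same grasp; the last joint's range is limited). The gripper opens to 87 mm and grips with 3 to 60 N. Pads are 19 mm wide; open, the fingers measure 117 mm over their backs; the gripper's body (75 mm by 190 mm) begins 51 mm behind the grasp point.
Start: joints at [-1.349, 0.527, 1.433, -0, 1.181, -0.178], TCP at [0.243, -0.576, 0.242] pointing down, gripper open.
Joint ranges: [-3.08, 3.08], [-0.75, 2.2], [0.22, 2.44], [-1.43, 4.57], [0, 2.65], [-2.85, 2.85]. Speed limits (rad/s): [2.79, 2.79, 3.14, 3.14, 3.14, 3.14].

INTERFACE

Orientations are given as a unit quaternion [x, y, z, w].
In Python, from rig import robot gives the robot as it stands.
- The arm moves only by the tool apply_moves, never from a script. Its argument "series" is a list of rows, each a list of 7 numbers: the shift along the tool's x, y, z in cm, then the turn, a rotation vector about the tool's x, y, z in degrees, then the opening, from 0 (shut) to 1 (fully open). In form: [[dx, dy, dz, rx, ry, rz, grip], ...]. A call has 1 to 5 rows; each row is the pose to reach, as a shift and turn from the pose commanded when the call began, along the tool's axes at that moment; what a row does not reach only later rows make up. A row lasts 1/12 s, in which the tool goes at most 41.7 mm and 7.16 degrees, less where a joint would pass 70% of its speed; a pose out of reach is approached as far as the arm can. A call with a gripper value outside its range is refused whole. The fingers move at their own pace and stop on an object; "newtons" is the grip in N (left out, the last holds). Time passes only in rows, so rows that repeat a pose let the fingers close. It gives the time, the measured TCP pose, the force and the opening at its end, in the units of the state.
- robot.get_obs(): the state, without advancing time (a new reading comes with each control period).
- robot.camera(name): name is "side" or "top" or "wrist"; returns the picture (420x560x3 uint8, red, green, blue); there is no depth.
- robot.camera_params(name): a dict with "mtx" (3x3 intrinsics, pixels), "origin" and "rotation" of the camera in the world. Camera axes: x right, y down, z forward; pixel columns grow to the right and rows downward; lengths in m; the calibration is good to about 2 mm. A picture is of the moment at which its call begins: read the wrist's pose just before it. camera_params takes no time and is no camera call; for the wrist camera it gives the pose at the moment of the call.
- robot.hand_in(): hands the job in, once; it reports no verdict.
The state is a dict: "time": time; "q": joint angles; "joint_velocities": joint speeds; "joint_torque": joint torques, N m; "position": TCP position; "tool_rot": TCP orientation; "ft_force": force on the tool from outside, world axes, zero at the start; "moment": the same for the moment, N m; "grip_width": finger opening in m.
Only numpy, scipy, OpenCV 4.12 (cv2) and the standard library are available. Lean on these libraries where they do the work, as an engineer would, in place of code of your own. Each camera call takes 0.05 s, during which the arm holds its last target. There are 200 camera calls.

## Working session

There is one attempt and no reset: what is moved stays moved. The work goes in short steps, Python scripts to look and compute and a tool call to move; the robot and the scene stay as the last step left them, time stands still between calls to the robot, and variables do not carry over. Pictures are saved under pics/ and viewed, about 12 in all and at most 16, crops included, and the job is handed in when it is done.

Besides the shell and the picture viewer there is one more tool, called after "Request:" by a JSON object that holds its "name" and its "arguments". apply_moves: Moves the arm, as the interface text tells. Its arguments: {"type":"object","properties":{"series":{"type":"array"},"newtons":{"type":"number"}},"required":["series"]}

```bash
mkdir -p pics
python3 - <<'E'
from rig import robot
import cv2
for n in ("top","side"):
    cv2.imwrite(f"pics/{n}0.png",cv2.resize(robot.camera(n)[:,:,::-1],(784,588),interpolation=cv2.INTER_CUBIC))
    p=robot.camera_params(n);print(n,p)
print(robot.get_obs())
E
```

```text
top {'mtx': array([[505.73238908,   0.        , 280.6424356 ],
       [  0.        , 505.73238908, 211.29113362],
       [  0.        ,   0.        ,   1.        ]]), 'origin': array([ 0.21335833, -0.05359102,  1.62482659]), 'rotation': array([-0.67724296,  0.72781764, -0.0785805 ,  0.07381429])}
side {'mtx': array([[487.65612259,   0.        , 282.58351635],
       [  0.        , 487.65612259, 209.36801713],
       [  0.        ,   0.        ,   1.        ]]), 'origin': array([ 0.25959665, -0.98780022,  0.76187923]), 'rotation': array([ 0.88531628, -0.11450868,  0.06930945, -0.44530781])}
{'time': 0.1, 'q': array([-1.34948097e+00,  5.28350885e-01,  1.43377605e+00, -3.29765376e-05,
        1.18138732e+00, -1.78502799e-01]), 'joint_velocities': array([ 0.00153447, -0.0021904 , -0.00415662,  0.00212629,  0.00134254,
        0.00137303]), 'joint_torque': array([-2.29868619e-04, -4.40985274e+01, -1.77151126e+01,  6.35863189e-02,
        5.34453092e-02, -6.21882032e-05]), 'position': array([ 0.24316057, -0.57508424,  0.24068256]), 'tool_rot': array([ 9.80082939e-01,  1.98586276e-01, -3.58099807e-05, -9.60256508e-04]), 'ft_force': array([-0.15799003, -0.23854999, -0.01135554]), 'moment': array([-0.00985244,  0.01224077,  0.01930191]), 'grip_width': 0.08703453759650791}
```

View pics/top0.png

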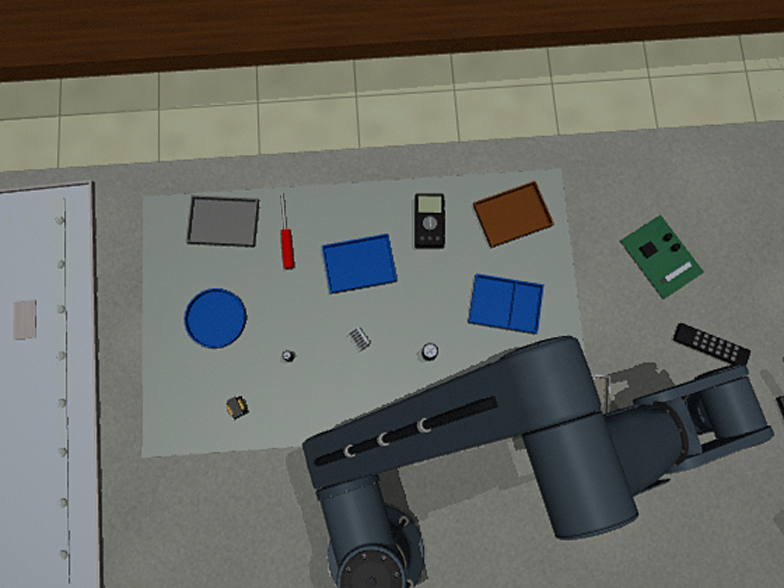

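View pics/side0.png

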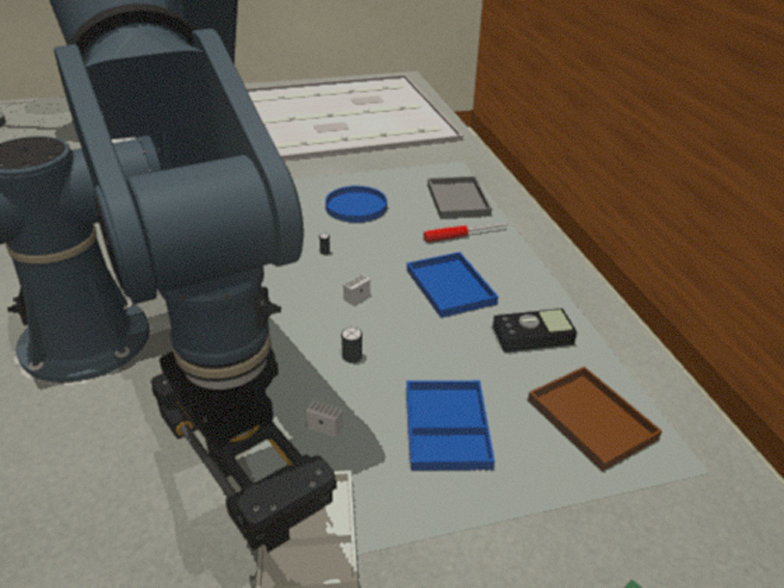

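```bash
cat > h.py <<'E'
import numpy as np, cv2
from scipy.spatial.transform import Rotation as R
from rig import robot
def snap(n,f=None,box=None,k=1.4):
    p=robot.camera_params(n); im=robot.camera(n)[:,:,::-1].copy()
    if f:
        c=im if box is None else im[box[1]:box[3],box[0]:box[2]]
        cv2.imwrite(f"pics/{f}.png",cv2.resize(c,None,fx=k,fy=k,interpolation=cv2.INTER_CUBIC))
    return im,p
def ray(p,uv,z):
    uv=np.atleast_2d(uv).astype(float)
    d=np.c_[uv,np.ones(len(uv))]@np.linalg.inv(p["mtx"]).T@R.from_quat(p["rotation"]).as_matrix().T
    o=p["origin"]; return (o+d*((z-o[2])/d[:,2])[:,None])[:,:2]
def proj(p,X):
    c=(np.atleast_2d(X)-p["origin"])@R.from_quat(p["rotation"]).as_matrix()
    c=c@p["mtx"].T; return c[:,:2]/c[:,2:]
def goto(xyz,yaw=None):
    """shift in tool axes (cm) to xyz, and the turn (deg) about tool z so the jaw axis (tool y) lies at yaw (deg, mod 180)"""
    o=robot.get_obs(); M=R.from_quat(o["tool_rot"]).as_matrix()
    s=M.T@(np.array(xyz)-o["position"])*100
    cur=np.degrees(np.arctan2(M[1,1],M[0,1])); out=[s.round(2).tolist(),"jaw yaw",round(cur,1),"q6",o["q"][5].round(2),"w",round(o["grip_width"],4),"t",round(o["time"],2),"F",o["ft_force"].round(1).tolist(),"pos",o["position"].round(4).tolist()]
    if yaw is not None: out.append(("rz",round(-((yaw-cur+90)%180-90),1)))
    print(*out)
def rect(pts):
    (c,(w,h),a)=cv2.minAreaRect((pts*1000).astype(np.float32)); 
    if w<h: w,h,a=h,w,a+90
    return np.round(c,1),round(w,1),round(h,1),round((a+90)%180-90,1)
E
python3 - <<'E'
from h import *
im,p=snap("top"); hsv=cv2.cvtColor(im,cv2.COLOR_BGR2HSV)
m=cv2.inRange(hsv,(100,120,60),(130,255,255))
for c in cv2.findContours(m,cv2.RETR_EXTERNAL,cv2.CHAIN_APPROX_NONE)[0]:
    if cv2.contourArea(c)>400: print("blue",c.reshape(-1,2).mean(0).round(),"long-axis rect mm",*rect(ray(p,c.reshape(-1,2),.02)))
mat=np.median(im[150:300,120:125].reshape(-1,3),0).astype(int)
d=(np.abs(im.astype(int)-mat).max(2)>28).astype(np.uint8)
for n,(u,v),z in (("hs",(257,242),.038),("large",(307,251),.05),("small",(206,254),.04),("trafo",(169,291),.034)):
    w=np.zeros_like(d); w[v-17:v+17,u-17:u+17]=d[v-17:v+17,u-17:u+17]
    c=max(cv2.findContours(w,cv2.RETR_EXTERNAL,cv2.CHAIN_APPROX_NONE)[0],key=cv2.contourArea).reshape(-1,2)
    print(n,c.mean(0).round(1),*rect(ray(p,c,z)))
# divider direction
print("divider",ray(p,[[516/1.4,280/1.4],[511/1.4,328/1.4]],.02).round(3))
im,ps=snap("side"); print("hs2 side",ray(ps,[[323/1.4,411/1.4]],.038))
im,pw=snap("wrist","w0",k=1); M=R.from_quat(robot.get_obs()["tool_rot"]).as_matrix()
print("wrist cam in tool",M.T@(pw["origin"]-robot.get_obs()["position"]),(M.T@R.from_quat(pw["rotation"]).as_matrix()).round(2).tolist(),pw["mtx"][0,0])
a=cv2.resize(snap("top")[0][220:310,140:330],None,fx=4,fy=4,interpolation=cv2.INTER_CUBIC)
b=cv2.resize(im[250:350,190:380],None,fx=4,fy=4,interpolation=cv2.INTER_CUBIC) if 0 else None
s=cv2.resize(snap("side")[0][150:330,190:360],None,fx=1.6,fy=1.6)
can=np.zeros((600,800,3),np.uint8); can[:360,:760]=a
w=cv2.resize(im,(320,240)); can[360:600,:320]=w
cv2.imwrite("pics/c1.png",can)
E
```

```text
blue [153. 226.] long-axis rect mm [545.7 338. ] 137.2 136.8 42.3
blue [361. 216.] long-axis rect mm [ 529.7 -336.9] 159.9 117.4 76.3
blue [256. 188.] long-axis rect mm [651.2  -2.8] 160.5 117.0 -83.4
hs [257.2 242. ] [468.3   4.2] 49.9 30.7 29.8
large [306.3 251.2] [ 425.3 -148.5] 38.0 34.5 -4.6
small [205.7 254. ] [440.7 168.9] 28.9 26.8 50.3
trafo [169.  290.5] [335.5 288.2] 46.5 45.0 22.7
divider [[ 0.582 -0.366]
 [ 0.47  -0.342]]
hs2 side [[ 0.35593271 -0.29722767]]
wrist cam in tool [ 8.38148363e-02 -1.32927797e-04 -1.44546273e-01] [[0.0, -0.95, -0.3], [1.0, 0.0, 0.0], [-0.0, -0.3, 0.95]] 312.81240356731706
```

View pics/c1.png

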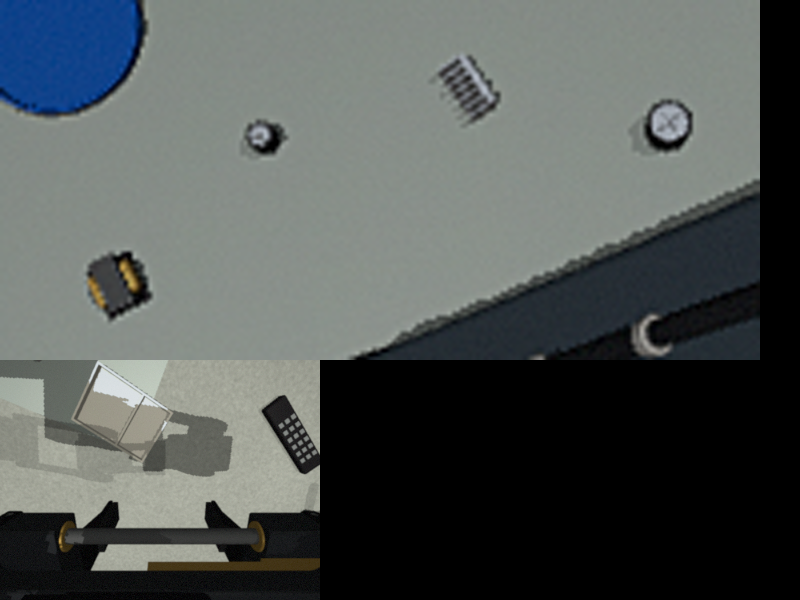

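Candidates (top view, 784 px wide):
- **Rectangular trays:** the blue one at (360,263) is meant. The grey (223,221) and brown (513,214) ones are not.
- **Divided trays:** the blue one at (506,303) is meant. The white one beneath the arm, near (600,390), is not.
- **Dish:** (215,318).
- **Heat sinks:** one at (360,339), the other hidden by the arm and seen in the side view at (323,418).
- **Large capacitor:** (430,351). **Small capacitor:** (288,355). The cans on the green board are not part of the job.
- **Transformer:** (236,407).

The close crop confirms these picks. I start with the hidden heat sink.

```bash
python3 -c "
from h import *
goto([.345,-.30,.22],60)"
```

```text
[20.1, -21.42, 2.14] jaw yaw -67.1 q6 -0.18 w 0.0873 t 0.35 F [-0.1, 0.1, 0.5] pos [0.2433, -0.5755, 0.2413] ('rz', np.float64(52.9))
```

Request:
{"name": "apply_moves", "arguments": {"series": [[2.7,-2.9,0.3,0,0,0,1],[5.4,-5.8,0.6,0,0,0,1],[8.1,-8.7,0.9,0,0,0,1],[10.8,-11.6,1.2,0,0,0,1],[13.4,-14.3,1.5,0,0,0,1]]}}

```text
time: 0.77
position: [0.3112, -0.3897, 0.2265]
tool_rot: [0.98, 0.198, 0.0, -0.0]
ft_force: [0.5, -0.3, -0.4]
grip_width: 0.0868
```

Request:
{"name": "apply_moves", "arguments": {"series": [[2.2,-2.4,0.2,0,0,0,1],[4.4,-4.8,0.4,0,0,0,1],[6.7,-7.1,0.6,0,0,0,1],[6.7,-7.1,0.6,0,0,0,1],[6.7,-7.1,0.6,0,0,0,1]]}}

```text
time: 1.18
position: [0.3455, -0.2988, 0.2207]
tool_rot: [0.98, 0.2, -0.0, -0.0]
ft_force: [0.1, -0.4, -1.1]
grip_width: 0.0872
```

Run:
```python
from h import *
goto([.356,-.297,.22])
im,p=snap("wrist","w1")
print(proj(p,[[.356,-.297,.038]])*1.4)
```

```text
[1.04, 0.24, 0.07] jaw yaw -66.9 q6 0.21 w 0.0872 t 1.18 F [0.1, -0.4, -1.1] pos [0.3455, -0.2988, 0.2207]
[[399.11222832 255.130207  ]]
```

View pics/w1.png

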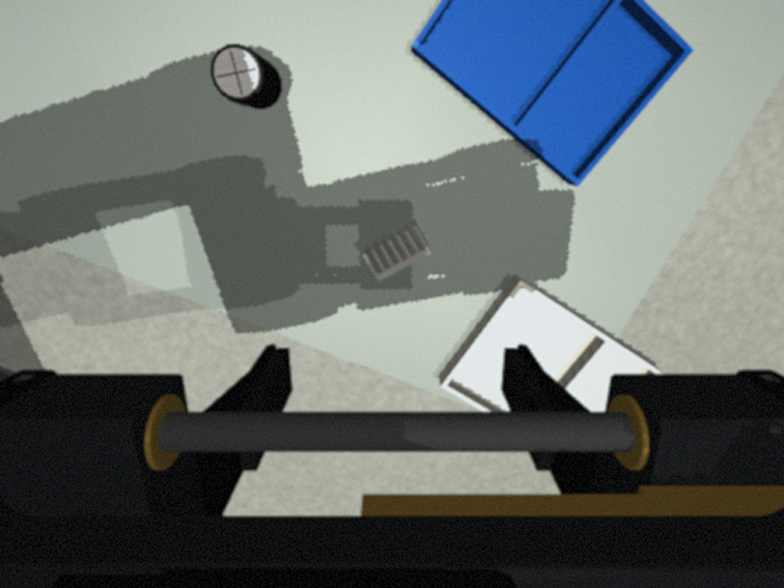

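Run:
```python
from h import *
im,p=snap("wrist","w1c",(230,140,330,215),7)
q=np.array([[378,279],[430,248],[413,223],[362,258]])/1.4
P=ray(p,q,.038)*1000; print(P.round(1),*rect(P/1000))
```

```text
[[ 332.4 -291.3]
 [ 370.5 -318.4]
 [ 382.8 -298.9]
 [ 343.1 -273.7]] [ 356.8 -296.1] 47.1 23.1 -32.4
```

View pics/w1c.png

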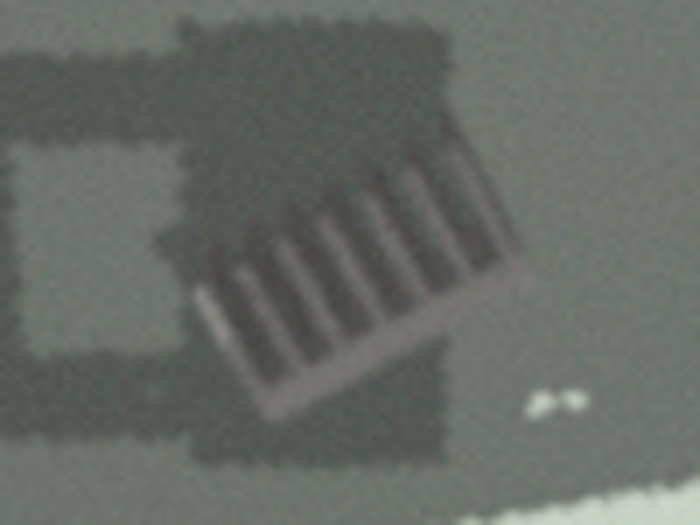

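Request:
{"name": "apply_moves", "arguments": {"series": [[0.58,0.04,0,0,0,7,1],[1.16,0.08,0,0,0,14,1],[1.16,0.08,0,0,0,21,1],[1.16,0.08,0,0,0,28,1],[1.16,0.08,0,0,0,35,1]]}}

```text
time: 1.7
position: [0.3561, -0.2986, 0.2207]
tool_rot: [0.994, -0.109, 0.0, 0.001]
ft_force: [0.7, 0.0, -0.2]
grip_width: 0.087
```

Request:
{"name": "apply_moves", "arguments": {"series": [[0,0,3,0,0,7,1],[0,0,6,0,0,14,1],[0,0,9,0,0,21,1],[0,0,12,0,0,26.5,1],[0,0,12,0,0,26.5,1]]}}

```text
time: 2.12
position: [0.354, -0.2961, 0.0962]
tool_rot: [0.943, -0.332, -0.004, -0.002]
ft_force: [-0.3, 0.3, -0.2]
grip_width: 0.0872
```

Run:
```python
from h import *
goto([.3565,-.295,.024],51.5)
im,p=snap("wrist","w2")
```

```text
[0.19, -0.22, 7.22] jaw yaw -128.8 q6 1.31 w 0.0872 t 2.12 F [-0.3, 0.3, -0.2] pos [0.354, -0.2961, 0.0962] ('rz', np.float64(-0.3))
```

View pics/w2.png

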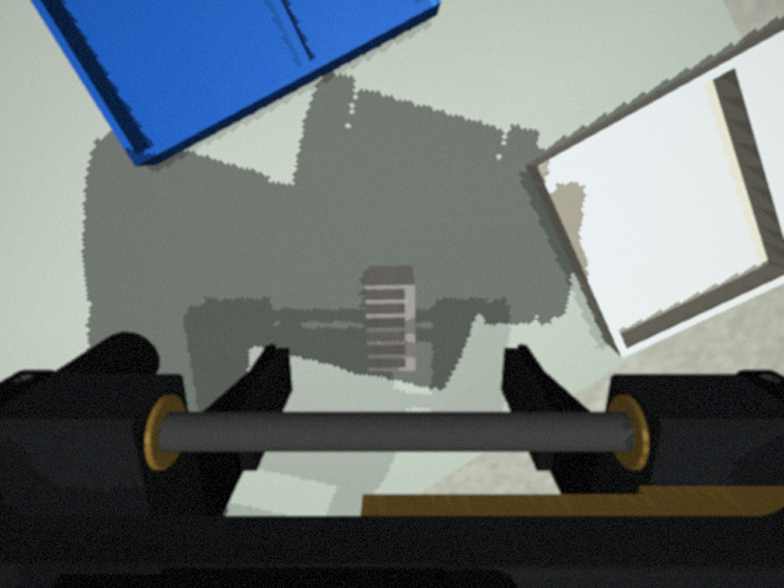

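Request:
{"name": "apply_moves", "arguments": {"series": [[0,0,2.5,0,0,0,0.8],[0,0,5,0,0,0,0.7],[0,0,7.2,0,0,0,0.7],[0,0,7.4,0,0,0,0.7],[0,0,7.4,0,0,0,0.7]]}}

```text
time: 2.58
position: [0.3564, -0.2977, 0.0271]
tool_rot: [0.944, -0.33, 0.0, 0.0]
ft_force: [0.8, 0.3, 0.2]
grip_width: 0.0636
```

Run:
```python
from h import *
goto([.3565,-.295,.024],51.5)
```

```text
[-0.16, -0.22, 0.31] jaw yaw -128.6 q6 1.31 w 0.0636 t 2.58 F [0.8, 0.3, 0.2] pos [0.3564, -0.2977, 0.0271] ('rz', np.float64(-0.1))
```

Request:
{"name": "apply_moves", "arguments": {"series": [[-0.15,-0.2,0.3,0,0,0,0.7],[-0.15,-0.2,0.3,0,0,0,0],[-0.15,-0.2,0.3,0,0,0,0],[-0.15,-0.2,0.3,0,0,0,0],[-0.15,-0.2,0.3,0,0,0,0]], "newtons": 20}}

```text
time: 3.0
position: [0.3566, -0.2944, 0.0243]
tool_rot: [0.944, -0.33, 0.001, 0.0]
ft_force: [-0.2, 0.2, -0.3]
grip_width: 0.0419
```

Request:
{"name": "apply_moves", "arguments": {"series": [[0,0,0,0,0,0,0],[0,0,-2,0,0,0,0],[0,0,-5,0,0,0,0],[0,0,-8,0,0,0,0],[0,0,-10,0,0,0,0]]}}

```text
time: 3.42
position: [0.3565, -0.2943, 0.1256]
tool_rot: [0.944, -0.33, 0.001, 0.0]
ft_force: [0.2, -1.0, 0.8]
grip_width: 0.0089
```

Run:
```python
from h import *
goto([.6547,-.0348,.12],-83.4)
snap("wrist","w3",(100,150,460,420),1.6)
```

```text
[7.13, -38.88, 0.56] jaw yaw -128.6 q6 1.31 w 0.0089 t 3.42 F [0.2, -1.0, 0.8] pos [0.3565, -0.2943, 0.1256] ('rz', np.float64(-45.2))
```

View pics/w3.png

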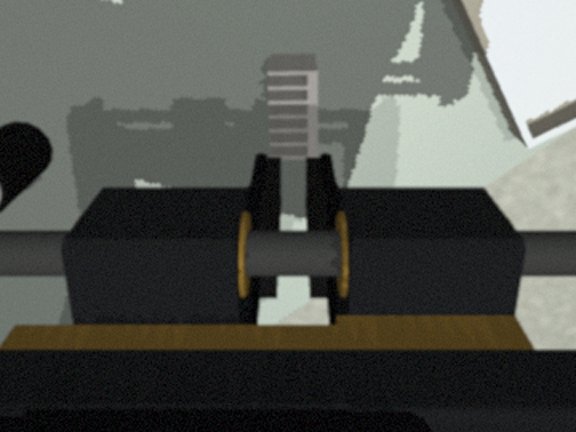

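The fingers were too slow: I lifted before they closed, and the heat sink still stands in place (crop px 293,110), centred between the jaws. I'll reopen, go back down, and give the fingers more time.

Request:
{"name": "apply_moves", "arguments": {"series": [[0,0,0,0,0,0,0.6],[0,0,0,0,0,0,0.6],[0,0,0,0,0,0,0.6],[0,0,0,0,0,0,0.6],[0,0,2,0,0,0,0.6]]}}

```text
time: 3.88
position: [0.3572, -0.2953, 0.1044]
tool_rot: [0.944, -0.33, 0.002, 0.001]
ft_force: [0.1, 0.5, 0.3]
grip_width: 0.0308
```

Request:
{"name": "apply_moves", "arguments": {"series": [[0,0,1,0,0,0,0.6],[0,0,3,0,0,0,0.6],[0,0,6,0,0,0,0.6],[0,0,8,0,0,0,0.6],[0,0,8,0,0,0,0.6]]}}

```text
time: 4.3
position: [0.3557, -0.2936, 0.0205]
tool_rot: [0.944, -0.331, -0.001, -0.001]
ft_force: [-0.8, -0.1, -0.6]
grip_width: 0.0515
```

Request:
{"name": "apply_moves", "arguments": {"series": [[0,0,0,0,0,0,0],[0,0,0,0,0,0,0],[0,0,0,0,0,0,0],[0,0,0,0,0,0,0],[0,0,0,0,0,0,0]]}}

```text
time: 4.72
position: [0.3563, -0.2941, 0.0239]
tool_rot: [0.944, -0.33, 0.0, 0.0]
ft_force: [0.3, 0.2, -0.3]
grip_width: 0.0266
```

Request:
{"name": "apply_moves", "arguments": {"series": [[0,0,0,0,0,0,0],[0,0,0,0,0,0,0],[0,0,0,0,0,0,0],[0,0,0,0,0,0,0],[0,0,0,0,0,0,0]]}}

```text
time: 5.13
position: [0.3563, -0.2941, 0.0239]
tool_rot: [0.944, -0.33, 0.0, 0.0]
ft_force: [-1.2, 0.9, 4.5]
grip_width: 0.0239
```

Request:
{"name": "apply_moves", "arguments": {"series": [[0,0,-1,0,0,0,0],[0,0,-4,0,0,0,0],[0,0,-7,0,0,0,0],[0,0,-10,0,0,0,0],[0,0,-10,0,0,0,0]]}}

```text
time: 5.55
position: [0.358, -0.2962, 0.1282]
tool_rot: [0.944, -0.33, 0.004, 0.003]
ft_force: [1.0, -1.4, -0.5]
grip_width: 0.0237
```

Request:
{"name": "apply_moves", "arguments": {"series": [[0.5,-2.5,0,0,0,0,0],[1.2,-6.5,0,0,0,0,0],[1.9,-10.5,0,0,0,0,0],[2.7,-14.5,0,0,0,0,0],[3.4,-18.5,0,0,0,0,0]]}}

```text
time: 5.97
position: [0.499, -0.1692, 0.1233]
tool_rot: [0.944, -0.331, -0.0, -0.0]
ft_force: [1.3, -0.3, -0.3]
grip_width: 0.0241
```

Request:
{"name": "apply_moves", "arguments": {"series": [[0.7,-4,0,0,0,-7,0],[1.4,-8,0,0,0,-14,0],[2.2,-12,0,0,0,-21,0],[2.9,-16,0,0,0,-28,0],[3.5,-19,0,0,0,-35,0]]}}

```text
time: 6.38
position: [0.6457, -0.0411, 0.1231]
tool_rot: [1.0, -0.027, 0.0, -0.0]
ft_force: [0.7, -1.2, -1.1]
grip_width: 0.0243
```

Request:
{"name": "apply_moves", "arguments": {"series": [[0,0,0,0,0,-7,0],[0,0,0,0,0,-10,0],[0,0,0,0,0,-10,0],[0,0,0,0,0,-10,0]]}}

```text
time: 6.72
position: [0.6433, -0.0437, 0.1228]
tool_rot: [0.998, 0.055, -0.001, -0.0]
ft_force: [0.6, 0.2, -1.0]
grip_width: 0.0236
```

Run:
```python
from h import *
goto([.6547,-.0348,.028],-83.4)
im,p=snap("wrist","w4")
hsv=cv2.cvtColor(im,cv2.COLOR_BGR2HSV); print(1.4*proj(p,[[.6547,-.0348,.004],[.651,-.003,.004]]))
```

```text
[1.25, -0.75, 9.48] jaw yaw -83.7 q6 1.22 w 0.0236 t 6.72 F [0.6, 0.2, -1.0] pos [0.6433, -0.0437, 0.1228] ('rz', np.float64(-0.3))
[[383.87968372 274.40637887]
 [332.47774647 274.65786825]]
```

View pics/w4.png

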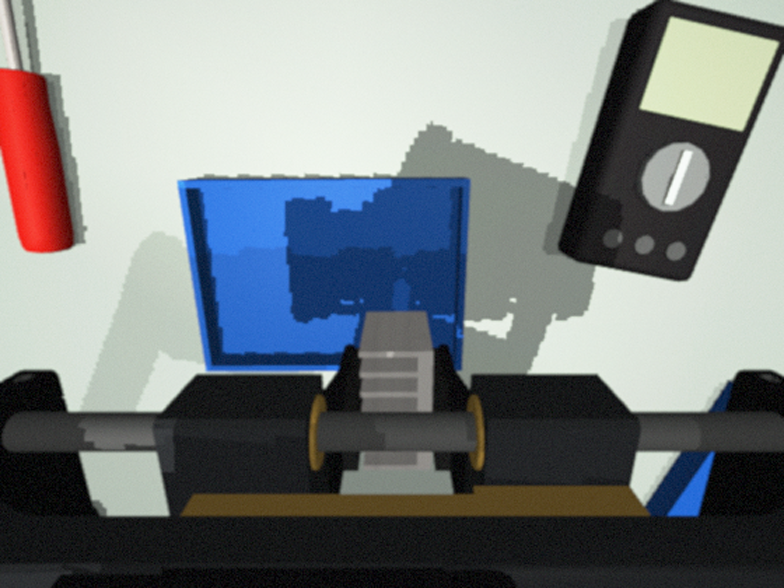

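Request:
{"name": "apply_moves", "arguments": {"series": [[1.25,-0.75,2,0,0,0,0],[1.25,-0.75,5,0,0,0,0],[1.25,-0.75,7.5,0,0,0,0],[1.25,-0.75,8.7,0,0,0,0],[1.25,-0.75,9.1,0,0,0,0]]}}

```text
time: 7.18
position: [0.6534, -0.0352, 0.0298]
tool_rot: [0.998, 0.055, -0.003, -0.001]
ft_force: [0.2, 1.0, 0.2]
grip_width: 0.0239
```

Request:
{"name": "apply_moves", "arguments": {"series": [[0,0,0.1,0,0,0,0],[0,0,0.2,0,0,0,0],[0,0,0.3,0,0,0,0],[0,0,0.35,0,0,0,0],[0,0,0.35,0,0,0,0]]}}

```text
time: 7.6
position: [0.6563, -0.0353, 0.0302]
tool_rot: [0.998, 0.056, 0.001, 0.0]
ft_force: [-0.0, -0.1, -1.0]
grip_width: 0.024
```

Run:
```python
from h import *
goto([.6547,-.0348,.028],-83.4)
```

```text
[-0.16, -0.07, 0.22] jaw yaw -83.6 q6 1.24 w 0.024 t 7.6 F [-0.0, -0.1, -1.0] pos [0.6563, -0.0353, 0.0302] ('rz', np.float64(-0.2))
```

Request:
{"name": "apply_moves", "arguments": {"series": [[0,0,0.1,0,0,0,0],[0,0,0.2,0,0,0,0],[0,0,0.2,0,0,0,0],[0,0,0.2,0,0,0,0],[0,0,0.2,0,0,0,0.5]]}}

```text
time: 8.02
position: [0.656, -0.0352, 0.0275]
tool_rot: [0.998, 0.056, 0.001, 0.0]
ft_force: [0.6, -0.5, -1.2]
grip_width: 0.0263
```

Request:
{"name": "apply_moves", "arguments": {"series": [[0,0,0,0,0,0,0.5],[0,0,0,0,0,0,0.5],[0,0,0,0,0,0,0.5],[0,0,0,0,0,0,0.5],[0,0,0,0,0,0,0.5]]}}

```text
time: 8.43
position: [0.6555, -0.0351, 0.0268]
tool_rot: [0.998, 0.056, -0.0, -0.0]
ft_force: [0.3, 0.9, -0.4]
grip_width: 0.0429
```

Request:
{"name": "apply_moves", "arguments": {"series": [[0,0,-2,0,0,0,0.5],[0,0,-5,0,0,0,0.5],[0,0,-9,0,0,0,0.8],[0,0,-13,0,0,0,0.8],[0,0,-17,0,0,0,0.8]]}}

```text
time: 8.85
position: [0.6551, -0.0351, 0.1983]
tool_rot: [0.998, 0.056, -0.001, -0.0]
ft_force: [1.3, -0.5, -0.7]
grip_width: 0.056
```

Run:
```python
from h import *
goto([.44,.002,.20],-50)
```

```text
[-20.97, -6.08, -0.14] jaw yaw -83.6 q6 1.24 w 0.056 t 8.85 F [1.3, -0.5, -0.7] pos [0.6551, -0.0351, 0.1983] ('rz', np.float64(-33.6))
```

Request:
{"name": "apply_moves", "arguments": {"series": [[-3,-1,0,0,0,-6,0.8],[-7,-2,0,0,0,-12,0.8],[-11,-3,0,0,0,-18,0.8],[-15,-4.3,0,0,0,-24,0.8],[-18.5,-5.3,0,0,0,-30,0.8]]}}

```text
time: 9.27
position: [0.4628, -0.0024, 0.1971]
tool_rot: [0.949, 0.315, -0.001, -0.0]
ft_force: [0.2, 0.1, -1.2]
grip_width: 0.0694
```

Request:
{"name": "apply_moves", "arguments": {"series": [[-0.8,-1,0,0,0,-3,0.8],[-1.6,-2,0,0,0,-3,0.8],[-1.6,-2,0,0,0,-3,0.8],[-1.6,-2,0,0,0,-3,0.8]]}}

```text
time: 9.6
position: [0.4413, 0.0035, 0.1974]
tool_rot: [0.941, 0.337, 0.0, 0.0]
ft_force: [0.9, -0.6, 1.0]
grip_width: 0.0694
```

Run:
```python
from h import *
im,p=snap("wrist"); c=proj(p,[[.468,.004,.038]])[0].astype(int); print(c)
x0,y0=c-[50,40]; cv2.imwrite("pics/w5.png",cv2.resize(im[y0:y0+80,x0:x0+100],None,fx=7,fy=7,interpolation=cv2.INTER_CUBIC)); print(x0,y0)
goto([.468,.004,.03],-51)
```

```text
[299 177]
249 137
[2.01, 1.53, 16.75] jaw yaw -50.6 q6 0.64 w 0.0701 t 9.65 F [-0.7, 0.3, 1.0] pos [0.4424, 0.0032, 0.1974] ('rz', np.float64(0.4))
```

View pics/w5.png

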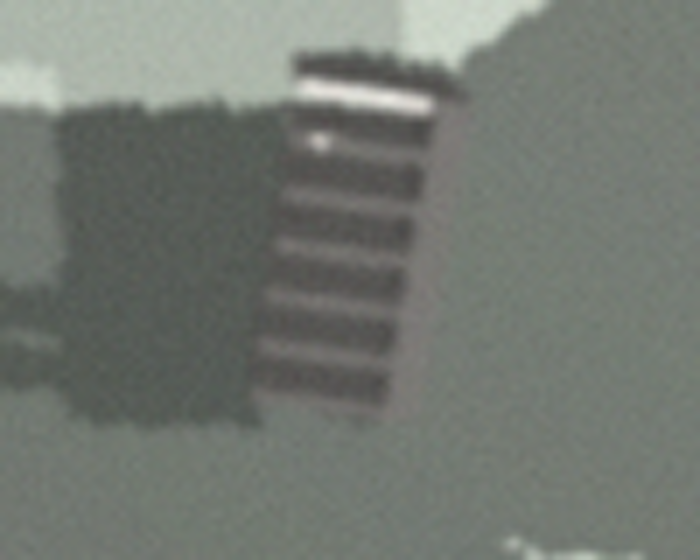

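Run:
```python
from h import *
p=robot.camera_params("wrist")
P=ray(p,np.array([[297,82],[468,97],[420,418],[253,400]])/7+[249,137],.038); c,w,h,a=rect(P); print(c,w,h,a)
goto([*P.mean(0),.024],a-90)
```

```text
[472.8   5.7] 46.2 24.2 32.6
[2.47, 1.72, 17.35] jaw yaw -50.6 q6 0.64 w 0.0701 t 9.65 F [-0.7, 0.3, 1.0] pos [0.4424, 0.0032, 0.1974] ('rz', np.float64(6.8))
```

Request:
{"name": "apply_moves", "arguments": {"series": [[1.2,0.9,2,0,0,4,0.8],[2.4,1.72,6,0,0,6.8,0.8],[2.45,1.72,10,0,0,6.8,0.7],[2.45,1.72,14,0,0,6.8,0.7],[2.45,1.72,16.5,0,0,6.8,0.7]]}}

```text
time: 10.07
position: [0.4719, 0.0054, 0.0286]
tool_rot: [0.96, 0.281, -0.001, -0.0]
ft_force: [-0.3, 1.2, -0.5]
grip_width: 0.0626
```

Request:
{"name": "apply_moves", "arguments": {"series": [[0,0,0.6,0,0,0,0.7],[0,0,0.8,0,0,0,0.6],[0,0,0.8,0,0,0,0.6],[0,0,0.8,0,0,0,0.6]]}}

```text
time: 10.4
position: [0.4725, 0.0054, 0.0252]
tool_rot: [0.96, 0.281, 0.001, 0.001]
ft_force: [-0.2, 0.3, -0.4]
grip_width: 0.0538
```

Run:
```python
from h import *
goto([.4728,.0057,.024],32.6-90)
```

```text
[0.04, -0.01, 0.12] jaw yaw -57.4 q6 0.78 w 0.0538 t 10.4 F [-0.2, 0.3, -0.4] pos [0.4725, 0.0054, 0.0252] ('rz', np.float64(0.0))
```

Request:
{"name": "apply_moves", "arguments": {"series": [[0,0,0.1,0,0,0,0],[0,0,0.1,0,0,0,0],[0,0,0.1,0,0,0,0],[0,0,0.1,0,0,0,0],[0,0,0.1,0,0,0,0]], "newtons": 20}}

```text
time: 10.82
position: [0.4713, 0.0057, 0.0236]
tool_rot: [0.96, 0.281, 0.0, 0.0]
ft_force: [-0.1, 0.0, 0.6]
grip_width: 0.0264
```

Request:
{"name": "apply_moves", "arguments": {"series": [[0,0,0,0,0,0,0],[0,0,0,0,0,0,0],[0,0,0,0,0,0,0],[0,0,0,0,0,0,0],[0,0,0,0,0,0,0]]}}

```text
time: 11.23
position: [0.4712, 0.0057, 0.0235]
tool_rot: [0.96, 0.281, 0.0, 0.0]
ft_force: [-0.3, -0.4, 5.9]
grip_width: 0.0236
```

Request:
{"name": "apply_moves", "arguments": {"series": [[0,0,-1,0,0,0,0],[0,0,-4,0,0,0,0],[0,0,-7,0,0,0,0],[0,0,-10,0,0,0,0],[0,0,-10,0,0,0,0]]}}

```text
time: 11.65
position: [0.4738, 0.0053, 0.1277]
tool_rot: [0.96, 0.281, 0.004, 0.002]
ft_force: [1.4, -0.9, -0.9]
grip_width: 0.0241
```

Request:
{"name": "apply_moves", "arguments": {"series": [[2,1,0,0,0,5,0],[5.5,2.5,0,0,0,10,0],[9,4.2,0,0,0,15,0],[12.5,5.8,0,0,0,20,0],[16,7.4,0,0,0,26,0]]}}

```text
time: 12.07
position: [0.6466, 0.03, 0.1227]
tool_rot: [0.998, 0.055, -0.001, -0.0]
ft_force: [0.9, -0.5, -0.9]
grip_width: 0.0242
```

Request:
{"name": "apply_moves", "arguments": {"series": [[0,0,0,0,0,0,0],[0,0,0,0,0,0,0],[0,0,0,0,0,0,0]]}}

```text
time: 12.32
position: [0.6438, 0.0299, 0.1218]
tool_rot: [0.998, 0.058, -0.002, -0.0]
ft_force: [-0.3, -0.4, -0.4]
grip_width: 0.0237
```

Run:
```python
from h import *
goto([.6473,.0288,.028],-83.4)
im,p=snap("wrist","w6")
```

```text
[0.37, 0.16, 9.38] jaw yaw -83.3 q6 1.33 w 0.0237 t 12.32 F [-0.3, -0.4, -0.4] pos [0.6438, 0.0299, 0.1218] ('rz', np.float64(0.1))
```

View pics/w6.png

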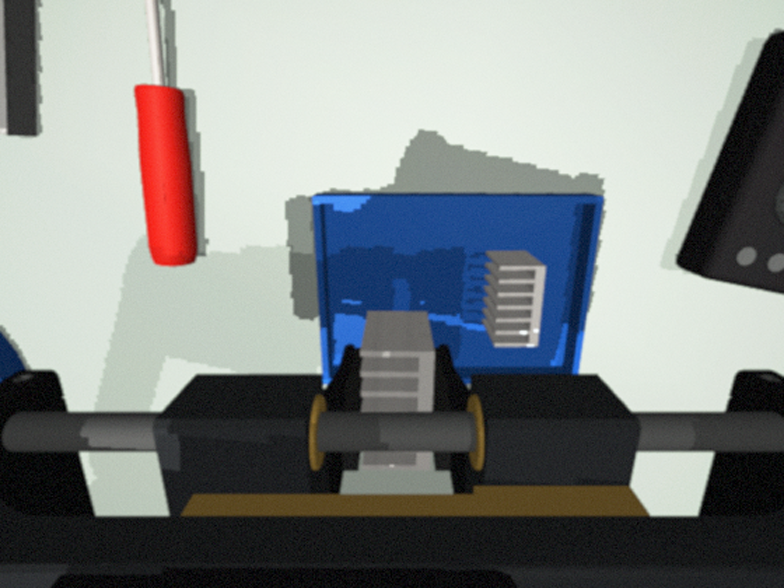

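Request:
{"name": "apply_moves", "arguments": {"series": [[0.3,0.15,2,0,0,0,0],[0.3,0.15,5,0,0,0,0],[0.3,0.15,7.5,0,0,0,0],[0.3,0.15,8.7,0,0,0,0],[0.3,0.15,9,0,0,0,0]]}}

```text
time: 12.78
position: [0.6453, 0.0286, 0.0304]
tool_rot: [0.998, 0.058, -0.004, -0.001]
ft_force: [0.1, 0.2, -0.5]
grip_width: 0.0239
```

Request:
{"name": "apply_moves", "arguments": {"series": [[0,0,0.1,0,0,0,0],[0,0,0.2,0,0,0,0],[0,0,0.3,0,0,0,0],[0,0,0.3,0,0,0,0],[0,0,0.3,0,0,0,0]]}}

```text
time: 13.2
position: [0.6495, 0.0284, 0.0313]
tool_rot: [0.998, 0.058, 0.001, 0.0]
ft_force: [-0.7, -0.7, -0.2]
grip_width: 0.0239
```

Run:
```python
from h import *
goto([.6473,.0288,.0275],-83.4)
```

```text
[-0.22, -0.06, 0.37] jaw yaw -83.4 q6 1.33 w 0.0239 t 13.2 F [-0.7, -0.7, -0.2] pos [0.6495, 0.0284, 0.0313] ('rz', np.float64(0.0))
```

Request:
{"name": "apply_moves", "arguments": {"series": [[0,0,0.2,0,0,0,0],[0,0,0.35,0,0,0,0],[0,0,0.35,0,0,0,0],[0,0,0.35,0,0,0,0],[0,0,0.35,0,0,0,0.48]]}}

```text
time: 13.62
position: [0.6492, 0.0285, 0.027]
tool_rot: [0.998, 0.058, 0.001, 0.0]
ft_force: [0.5, -0.9, -0.0]
grip_width: 0.0264
```

Request:
{"name": "apply_moves", "arguments": {"series": [[0,0,0,0,0,0,0.48],[0,0,0,0,0,0,0.48],[0,0,0,0,0,0,0.48],[0,0,0,0,0,0,0.48],[0,0,0,0,0,0,0.48]]}}

```text
time: 14.03
position: [0.6487, 0.0285, 0.0263]
tool_rot: [0.998, 0.058, -0.0, -0.0]
ft_force: [-0.2, -0.2, 0.2]
grip_width: 0.041
```

Request:
{"name": "apply_moves", "arguments": {"series": [[0,0,-2,0,0,0,0.48],[0,0,-5,0,0,0,0.48],[0,0,-9,0,0,0,0.9],[0,0,-13,0,0,0,0.9],[0,0,-17,0,0,0,0.9]]}}

```text
time: 14.45
position: [0.6483, 0.0285, 0.1978]
tool_rot: [0.998, 0.058, -0.001, -0.0]
ft_force: [1.7, 0.4, 0.3]
grip_width: 0.0549
```

Request:
{"name": "apply_moves", "arguments": {"series": [[-2,-2,0,0,0,0,0.9],[-4.8,-4.9,0,0,0,0,0.9],[-7.6,-7.8,0,0,0,0,0.9],[-10.4,-10.7,0,0,0,0,0.9],[-13.2,-13.6,0,0,0,0,0.9]]}}

```text
time: 14.87
position: [0.5004, 0.1491, 0.1967]
tool_rot: [0.998, 0.057, 0.0, -0.0]
ft_force: [-0.5, 1.0, -0.4]
grip_width: 0.0775
```

Request:
{"name": "apply_moves", "arguments": {"series": [[-2.8,-2.9,0,0,0,0,0.9],[-5.6,-5.8,0,0,0,0,0.9],[-8.4,-8.7,0,0,0,0,0.9],[-11.2,-11.6,0,0,0,0,0.9],[-14,-14.5,0,0,0,0,0.9]]}}

```text
time: 15.28
position: [0.3447, 0.2772, 0.1967]
tool_rot: [0.998, 0.057, 0.0, -0.0]
ft_force: [0.8, 0.8, -0.1]
grip_width: 0.0785
```

Request:
{"name": "apply_moves", "arguments": {"series": [[-1,-1,0,0,0,0,0.9],[-1,-1,0,0,0,0,0.9],[-1,-1,0,0,0,0,0.9]]}}

```text
time: 15.53
position: [0.3349, 0.2856, 0.1968]
tool_rot: [0.998, 0.059, 0.001, -0.0]
ft_force: [0.7, -1.0, -0.7]
grip_width: 0.0783
```

Run:
```python
from h import *
im,p=snap("wrist"); c=proj(p,[[.3355,.288,.034]])[0].astype(int); 
x0,y0=c-[55,42]; cv2.imwrite("pics/w7.png",cv2.resize(im[y0:y0+84,x0:x0+110],None,fx=7,fy=7,interpolation=cv2.INTER_CUBIC)); print(x0,y0)
goto([.3355,.288,.024])
```

```text
225 153
[-0.05, -0.27, 17.28] jaw yaw -83.3 q6 1.9 w 0.0786 t 15.58 F [-0.3, -0.4, -0.2] pos [0.336, 0.2853, 0.1968]
```

View pics/w7.png

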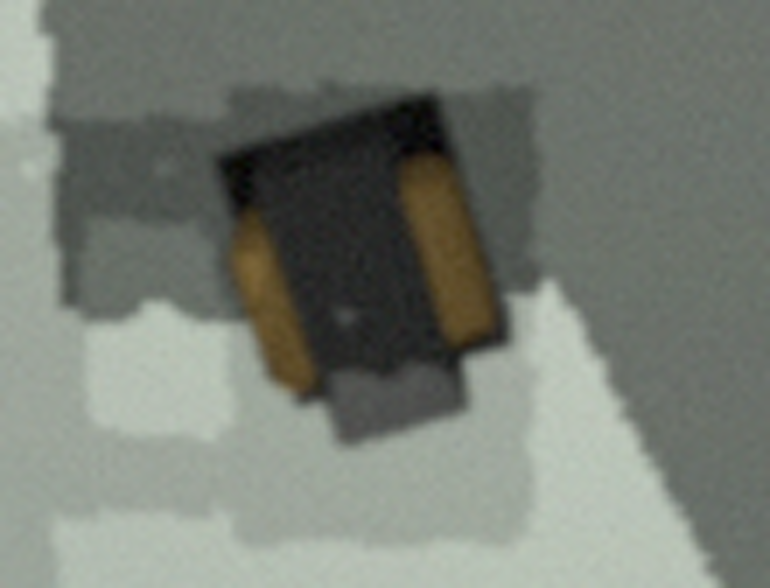

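Run:
```python
from h import *
p=robot.camera_params("wrist")
P=ray(p,np.array([[218,158],[435,92],[508,342]])/7+[225,153],.004); print(P,np.linalg.norm(np.diff(P,axis=0),axis=1))
d1=P[1]-P[0]; d2=P[2]-P[1]; print(np.degrees(np.arctan2(d1[1],d1[0])),np.degrees(np.arctan2(d2[1],d2[0])))
goto([*((P[0]+P[2])/2),.024],np.degrees(np.arctan2(d2[1],d2[0]))+90)
```

```text
[[0.34841529 0.31613101]
 [0.36264086 0.28368283]
 [0.32399605 0.26720973]] [0.03542953 0.04200934]
-66.32692101305133 -156.9129360455634
[0.07, -0.63, 17.28] jaw yaw -83.3 q6 1.9 w 0.0786 t 15.58 F [-0.3, -0.4, -0.2] pos [0.336, 0.2853, 0.1968] ('rz', np.float64(-16.4))
```

Request:
{"name": "apply_moves", "arguments": {"series": [[0.05,-0.3,1,0,0,-6,0.9],[0.05,-0.6,4,0,0,-12,0.9],[0.07,-0.63,8,0,0,-16.6,0.9],[0.07,-0.63,12,0,0,-16.6,0.8],[0.07,-0.63,16,0,0,-16.6,0.8]]}}

```text
time: 16.0
position: [0.3379, 0.2912, 0.0353]
tool_rot: [0.98, 0.2, 0.002, -0.0]
ft_force: [0.2, 0.1, 0.1]
grip_width: 0.0721
```

Request:
{"name": "apply_moves", "arguments": {"series": [[0,0,0.6,0,0,0,0.8],[0,0,1.1,0,0,0,0.7],[0,0,1.2,0,0,0,0.7],[0,0,1.2,0,0,0,0.7]]}}

```text
time: 16.33
position: [0.3369, 0.2918, 0.0263]
tool_rot: [0.98, 0.201, 0.002, -0.0]
ft_force: [0.1, 1.4, -0.0]
grip_width: 0.0625
```

Run:
```python
from h import *
goto([.3362,.2917,.024],-66.6)
```

```text
[-0.07, -0.02, 0.23] jaw yaw -66.8 q6 1.63 w 0.0625 t 16.33 F [0.1, 1.4, -0.0] pos [0.3369, 0.2918, 0.0263] ('rz', np.float64(-0.2))
```

Request:
{"name": "apply_moves", "arguments": {"series": [[0,0,0.2,0,0,0,0],[0,0,0.2,0,0,0,0],[0,0,0.2,0,0,0,0],[0,0,0.2,0,0,0,0],[0,0,0.2,0,0,0,0]], "newtons": 30}}

```text
time: 16.75
position: [0.3356, 0.2918, 0.0234]
tool_rot: [0.98, 0.201, 0.001, -0.0]
ft_force: [0.3, -1.9, 10.6]
grip_width: 0.0356
```

Request:
{"name": "apply_moves", "arguments": {"series": [[0,0,0,0,0,0,0],[0,0,0,0,0,0,0],[0,0,0,0,0,0,0],[0,0,0,0,0,0,0],[0,0,0,0,0,0,0]]}}

```text
time: 17.17
position: [0.3355, 0.2918, 0.0234]
tool_rot: [0.98, 0.201, 0.001, -0.0]
ft_force: [-1.0, -0.4, 7.6]
grip_width: 0.036
```

Request:
{"name": "apply_moves", "arguments": {"series": [[0,0,-1,0,0,0,0],[0,0,-4,0,0,0,0],[0,0,-7,0,0,0,0],[0,0,-10,0,0,0,0],[0,0,-10,0,0,0,0]]}}

```text
time: 17.58
position: [0.3373, 0.2928, 0.1267]
tool_rot: [0.98, 0.201, 0.004, -0.001]
ft_force: [0.2, 0.8, -1.5]
grip_width: 0.0356
```

Request:
{"name": "apply_moves", "arguments": {"series": [[2,0.4,0,0,0,0,0],[6,1.2,0,0,0,0,0],[10,2,0,0,0,0,0],[14,2.8,0,0,0,0,0],[18,3.5,0,0,0,0,0]]}}

```text
time: 18.0
position: [0.5154, 0.3302, 0.1218]
tool_rot: [0.98, 0.201, -0.001, 0.0]
ft_force: [-0.2, 0.8, -1.7]
grip_width: 0.0359
```

Request:
{"name": "apply_moves", "arguments": {"series": [[2,0.4,0,0,0,0,0],[3,0.5,0,0,0,0,0],[3,0.5,0,0,0,0,0],[3,0.5,0,0,0,0,0]]}}

```text
time: 18.33
position: [0.5429, 0.3369, 0.1211]
tool_rot: [0.98, 0.201, -0.002, 0.0]
ft_force: [-1.2, -0.6, -2.1]
grip_width: 0.0361
```

Run:
```python
from h import *
goto([.546,.338,.0275])
im,p=snap("wrist","w8")
m=cv2.inRange(cv2.cvtColor(im,cv2.COLOR_BGR2HSV),(100,120,60),(130,255,255))
c=max(cv2.findContours(m,cv2.RETR_EXTERNAL,cv2.CHAIN_APPROX_NONE)[0],key=cv2.contourArea).reshape(-1,2)
c=c[c[:,1]<np.percentile(c[:,1],60)]; P=ray(p,c,.02); s=np.linalg.lstsq(np.c_[2*P,np.ones(len(P))],(P**2).sum(1),rcond=None)[0]; print("dish arc fit",s[:2],np.sqrt(s[2]+s[0]**2+s[1]**2))
```

```text
[0.36, 0.03, 9.36] jaw yaw -66.8 q6 1.55 w 0.0361 t 18.33 F [-1.2, -0.6, -2.1] pos [0.5429, 0.3369, 0.1211]
dish arc fit [0.54504513 0.33817916] 0.06878986604269419
```

View pics/w8.png

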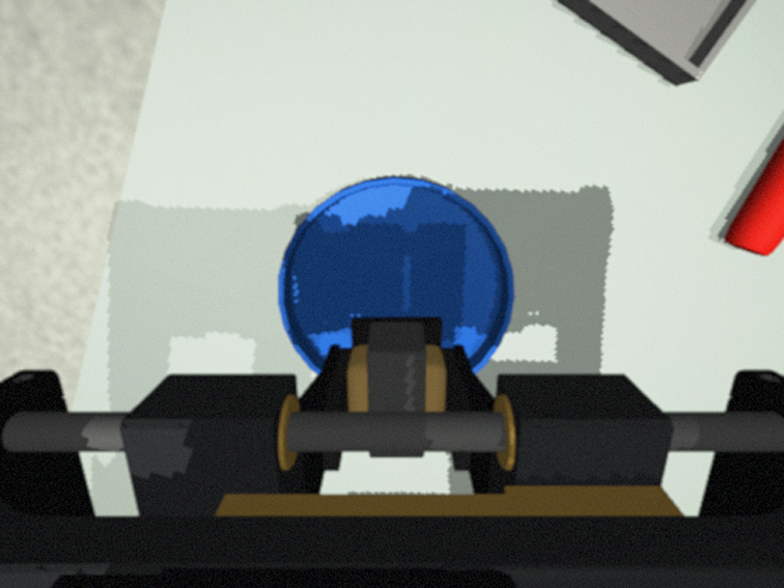

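Request:
{"name": "apply_moves", "arguments": {"series": [[0.2,0,2,0,0,0,0],[0.2,0,5,0,0,0,0],[0.2,0,7.5,0,0,0,0],[0.2,0,8.6,0,0,0,0],[0.2,0,9,0,0,0,0]]}}

```text
time: 18.8
position: [0.5425, 0.3373, 0.0301]
tool_rot: [0.98, 0.201, -0.003, 0.001]
ft_force: [-0.5, 0.4, -0.3]
grip_width: 0.0357
```

Request:
{"name": "apply_moves", "arguments": {"series": [[0,0,0.2,0,0,0,0],[0,0,0.4,0,0,0,0],[0,0,0.5,0,0,0,0],[0,0,0.5,0,0,0,0],[0,0,0.5,0,0,0,0]]}}

```text
time: 19.22
position: [0.5464, 0.3385, 0.0287]
tool_rot: [0.98, 0.201, 0.001, -0.0]
ft_force: [0.2, -0.3, -0.3]
grip_width: 0.0355
```

Run:
```python
from h import *
goto([.546,.338,.0275])
```

```text
[-0.06, 0.03, 0.12] jaw yaw -66.8 q6 1.55 w 0.0355 t 19.22 F [0.2, -0.3, -0.3] pos [0.5464, 0.3385, 0.0287]
```

Request:
{"name": "apply_moves", "arguments": {"series": [[0,0,0.12,0,0,0,0],[0,0,0.12,0,0,0,0],[0,0,0.12,0,0,0,0],[0,0,0.12,0,0,0,0.7],[0,0,0.12,0,0,0,0.7]]}}

```text
time: 19.63
position: [0.5458, 0.3382, 0.0264]
tool_rot: [0.98, 0.201, 0.0, 0.0]
ft_force: [0.1, -0.2, -0.4]
grip_width: 0.0429
```

Request:
{"name": "apply_moves", "arguments": {"series": [[0,0,0,0,0,0,0.7],[0,0,0,0,0,0,0.7],[0,0,0,0,0,0,0.7],[0,0,0,0,0,0,0.7],[0,0,0,0,0,0,0.7]]}}

```text
time: 20.05
position: [0.5457, 0.3382, 0.0262]
tool_rot: [0.98, 0.201, -0.0, 0.0]
ft_force: [-0.4, 0.1, 0.4]
grip_width: 0.0604
```

Request:
{"name": "apply_moves", "arguments": {"series": [[0,0,-2,0,0,0,0.7],[0,0,-5,0,0,0,0.7],[0,0,-9,0,0,0,0.9],[0,0,-13,0,0,0,0.9],[0,0,-17,0,0,0,0.9]]}}

```text
time: 20.47
position: [0.5453, 0.338, 0.1977]
tool_rot: [0.98, 0.201, -0.001, 0.0]
ft_force: [0.8, -0.3, -0.4]
grip_width: 0.0733
```

Request:
{"name": "apply_moves", "arguments": {"series": [[-1.5,2,0,0,0,0,0.9],[-3.9,5.2,0,0,0,0,0.9],[-6.3,8.4,0,0,0,0,0.9],[-8.7,11.6,0,0,0,0,0.9],[-11.1,14.8,0,0,0,0,0.9]]}}

```text
time: 20.88
position: [0.5012, 0.1571, 0.1966]
tool_rot: [0.979, 0.202, 0.0, 0.0]
ft_force: [1.0, -1.1, -0.1]
grip_width: 0.0782
```

Request:
{"name": "apply_moves", "arguments": {"series": [[-2.4,3.2,0,0,0,0,0.9],[-4.8,6.4,0,0,0,0,0.9],[-7.2,9.6,0,0,0,0,0.9],[-9.6,12.8,0,0,0,0,0.9],[-12,16,0,0,0,0,0.9]]}}

```text
time: 21.3
position: [0.4541, -0.0375, 0.1966]
tool_rot: [0.98, 0.201, 0.0, 0.0]
ft_force: [0.9, -0.8, 0.3]
grip_width: 0.0785
```

Request:
{"name": "apply_moves", "arguments": {"series": [[-2.4,3.2,0,0,0,0,0.9],[-4.8,6.4,0,0,0,0,0.9],[-7.2,9.2,0,0,0,0,0.9],[-7.2,9.2,0,0,0,0,0.9],[-7.2,9.2,0,0,0,0,0.9]]}}

```text
time: 21.72
position: [0.4246, -0.1508, 0.1965]
tool_rot: [0.98, 0.199, 0.0, 0.0]
ft_force: [0.2, -0.5, -0.3]
grip_width: 0.0781
```

Run:
```python
from h import *
im,p=snap("wrist","w9"); print(1.4*proj(p,[[.4253,-.1485,.05]]))
goto([.4253,-.1485,.03])
im,p=snap("top","t9",(90,110,420,330),2.3)
```

```text
[[393.19090477 279.26547492]]
[0.1, -0.03, 16.64] jaw yaw -66.9 q6 0.58 w 0.0782 t 21.77 F [0.0, 0.9, -0.5] pos [0.4245, -0.1493, 0.1964]
```

View pics/w9.png

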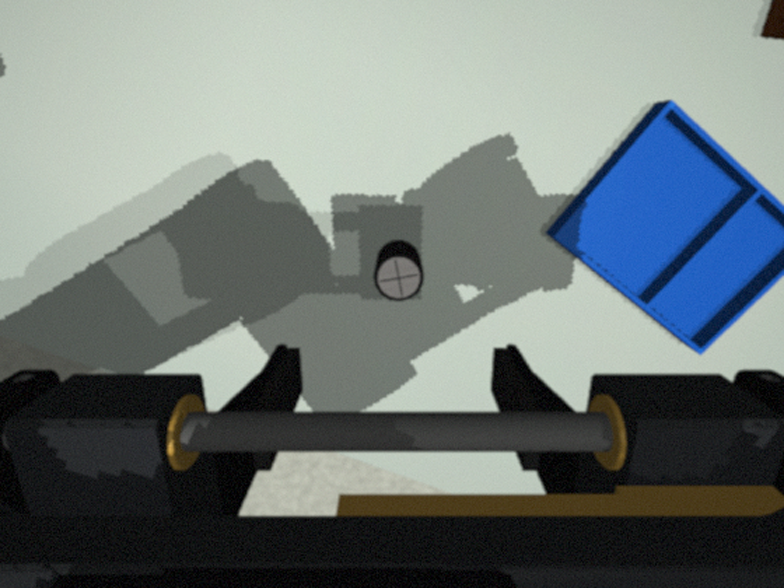

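Run:
```python
from h import *
p=robot.camera_params("wrist"); im=robot.camera("wrist")
g=im[180:225,260:310].astype(int); b=((g.min(2)>95)&(g[:,:,0]>=g[:,:,1])).astype(np.uint8)
c=ray(p,np.array([399.5,277])/1.4,.05)[0]; print(c)
goto([*c,.029]); goto([.537,-.307,.033],-13.7)
```

```text
[ 0.42846172 -0.14917778]
[0.28, 0.29, 16.73] jaw yaw -66.7 q6 0.58 w 0.0784 t 21.87 F [-0.1, -0.5, 0.6] pos [0.4248, -0.1477, 0.1963]
[4.02, 19.08, 16.31] jaw yaw -66.7 q6 0.58 w 0.0784 t 21.87 F [-0.1, -0.5, 0.6] pos [0.4248, -0.1477, 0.1963] ('rz', np.float64(-53.0))
```

Request:
{"name": "apply_moves", "arguments": {"series": [[0.3,0.28,2,0,0,0,0.9],[0.3,0.28,6,0,0,0,0.9],[0.3,0.28,10,0,0,0,0.9],[0.3,0.28,14,0,0,0,0.8],[0.3,0.28,16.5,0,0,0,0.7]]}}

```text
time: 22.28
position: [0.4282, -0.1478, 0.0287]
tool_rot: [0.979, 0.203, -0.001, -0.001]
ft_force: [0.4, 0.4, -0.1]
grip_width: 0.0712
```

Request:
{"name": "apply_moves", "arguments": {"series": [[0,0,0.2,0,0,0,0.7],[0,0,0.2,0,0,0,0.7],[0,0,0.2,0,0,0,0.7],[0,0,0.2,0,0,0,0]], "newtons": 20}}

```text
time: 22.62
position: [0.43, -0.1502, 0.031]
tool_rot: [0.979, 0.202, 0.001, 0.001]
ft_force: [0.5, -0.4, 0.7]
grip_width: 0.0589
```

Request:
{"name": "apply_moves", "arguments": {"series": [[0,0,0,0,0,0,0],[0,0,0,0,0,0,0],[0,0,0,0,0,0,0],[0,0,0,0,0,0,0],[0,0,0,0,0,0,0]]}}

```text
time: 23.03
position: [0.4291, -0.1505, 0.0301]
tool_rot: [0.98, 0.201, 0.001, 0.001]
ft_force: [-0.2, 0.6, 6.3]
grip_width: 0.0346
```

Request:
{"name": "apply_moves", "arguments": {"series": [[0,0,0,0,0,0,0],[0,0,0,0,0,0,0],[0,0,0,0,0,0,0]]}}

```text
time: 23.28
position: [0.4291, -0.1505, 0.03]
tool_rot: [0.98, 0.201, 0.0, 0.0]
ft_force: [-0.0, 1.0, 7.1]
grip_width: 0.0344
```

Run:
```python
from h import *
goto([.537,-.307,.033],-13.7)
```

```text
[3.75, 18.64, -0.27] jaw yaw -66.8 q6 0.58 w 0.0344 t 23.28 F [-0.0, 1.0, 7.1] pos [0.4291, -0.1505, 0.03] ('rz', np.float64(-53.1))
```

Request:
{"name": "apply_moves", "arguments": {"series": [[0,0,-1,0,0,0,0],[0,0,-4,0,0,0,0],[0,0,-7,0,0,0,0],[0,0,-9,0,0,0,0],[0,0,-9,0,0,0,0]]}}

```text
time: 23.7
position: [0.4306, -0.1513, 0.1231]
tool_rot: [0.98, 0.201, 0.003, 0.003]
ft_force: [0.9, 0.2, -1.5]
grip_width: 0.0348
```

Request:
{"name": "apply_moves", "arguments": {"series": [[0.5,2.5,0,0,0,-6.5,0],[1.2,6,0,0,0,-13,0],[2,10,0,0,0,-20,0],[2.8,14,0,0,0,-26.5,0],[3.6,18,0,0,0,-33,0]]}}

```text
time: 24.12
position: [0.533, -0.3024, 0.1188]
tool_rot: [0.881, 0.474, -0.0, -0.001]
ft_force: [0.8, -0.3, -0.5]
grip_width: 0.0344
```

Request:
{"name": "apply_moves", "arguments": {"series": [[0,0,0,0,0,-7,0],[0,0,0,0,0,-14,0],[0,0,0,0,0,-20,0],[0,0,0,0,0,-20,0],[0,0,0,0,0,-20,0]]}}

```text
time: 24.53
position: [0.5322, -0.301, 0.1185]
tool_rot: [0.788, 0.616, -0.0, -0.001]
ft_force: [-0.3, -0.5, -0.5]
grip_width: 0.0347
```

Run:
```python
from h import *
goto([.537,-.307,.0335],-13.7)
im,p=snap("wrist","w10")
M=cv2.inRange(cv2.cvtColor(im,cv2.COLOR_BGR2HSV),(100,120,60),(130,255,255))
for s in (-1,1):
  print(s,(1.4*proj(p,[[.5297+.237*a-.972*b*0,-.3369+.972*a,.02] for a in (-.08,-.016,.08) for b in (0,)])).round())
```

```text
[-0.47, 0.63, 8.5] jaw yaw -14.0 q6 -0.45 w 0.0347 t 24.53 F [-0.3, -0.5, -0.5] pos [0.5322, -0.301, 0.1185] ('rz', np.float64(-0.3))
-1 [[406. 468.]
 [407. 382.]
 [407. 228.]]
1 [[406. 468.]
 [407. 382.]
 [407. 228.]]
```

View pics/w10.png

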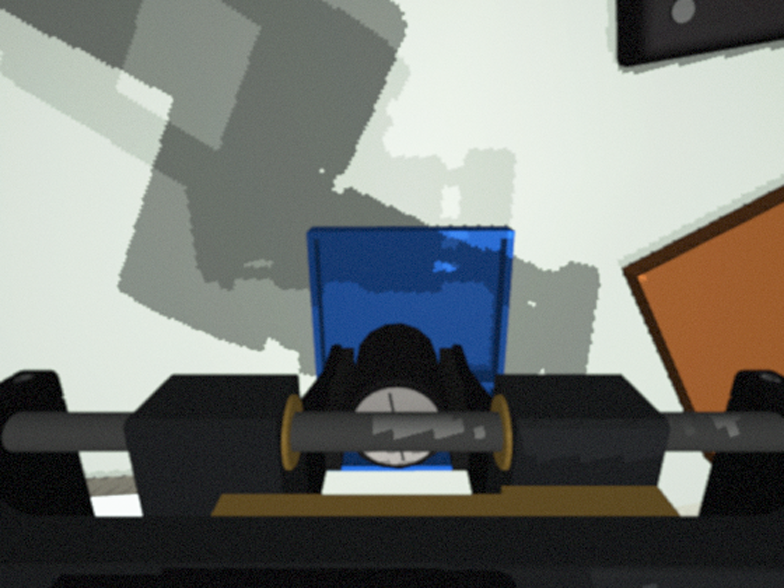

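Request:
{"name": "apply_moves", "arguments": {"series": [[-0.47,0.63,1.5,0,0,0,0],[-0.47,0.63,4.5,0,0,0,0],[-0.47,0.63,7,0,0,0,0],[-0.47,0.63,7.9,0,0,0,0],[-0.47,0.63,8.2,0,0,0,0]]}}

```text
time: 25.0
position: [0.5364, -0.3062, 0.0352]
tool_rot: [0.787, 0.617, -0.001, -0.002]
ft_force: [0.5, 1.0, -0.3]
grip_width: 0.0347
```

Request:
{"name": "apply_moves", "arguments": {"series": [[0,0,0.1,0,0,0,0],[0,0,0.2,0,0,0,0],[0,0,0.3,0,0,0,0],[0,0,0.3,0,0,0,0],[0,0,0.3,0,0,0,0]]}}

```text
time: 25.42
position: [0.5383, -0.3079, 0.0354]
tool_rot: [0.787, 0.617, 0.0, 0.001]
ft_force: [0.3, 0.7, -0.5]
grip_width: 0.0345
```

Run:
```python
from h import *
goto([.537,-.307,.034],-13.7)
```

```text
[0.06, -0.15, 0.14] jaw yaw -13.8 q6 -0.46 w 0.0345 t 25.42 F [0.3, 0.7, -0.5] pos [0.5383, -0.3079, 0.0354] ('rz', np.float64(-0.1))
```

Request:
{"name": "apply_moves", "arguments": {"series": [[0,0,0.1,0,0,0,0],[0,0,0.15,0,0,0,0],[0,0,0.15,0,0,0,0],[0,0,0.15,0,0,0,0.65],[0,0,0.15,0,0,0,0.65]]}}

```text
time: 25.83
position: [0.538, -0.3077, 0.0333]
tool_rot: [0.787, 0.617, 0.0, 0.0]
ft_force: [-0.4, 0.6, -0.3]
grip_width: 0.0412
```

Request:
{"name": "apply_moves", "arguments": {"series": [[0,0,0,0,0,0,0.65],[0,0,0,0,0,0,0.65],[0,0,0,0,0,0,0.65],[0,0,0,0,0,0,0.65],[0,0,0,0,0,0,0.65]]}}

```text
time: 26.25
position: [0.5377, -0.3075, 0.0327]
tool_rot: [0.787, 0.617, -0.0, -0.0]
ft_force: [1.8, -0.1, 0.0]
grip_width: 0.056
```

Request:
{"name": "apply_moves", "arguments": {"series": [[0,0,-2,0,0,0,0.65],[0,0,-5,0,0,0,0.65],[0,0,-9,0,0,0,0.8],[0,0,-13,0,0,0,0.8],[0,0,-16.5,0,0,0,0.8]]}}

```text
time: 26.67
position: [0.5379, -0.3076, 0.2001]
tool_rot: [0.787, 0.617, 0.0, 0.0]
ft_force: [1.1, -1.2, -0.8]
grip_width: 0.0669
```

Request:
{"name": "apply_moves", "arguments": {"series": [[2,-0.9,0,0,0,0,0.8],[5.5,-2.6,0,0,0,0,0.8],[9,-4.2,0,0,0,0,0.8],[12.5,-5.8,0,0,0,0,0.8],[16,-7.5,0,0,0,0,0.8]]}}

```text
time: 27.08
position: [0.5025, -0.1329, 0.198]
tool_rot: [0.787, 0.617, 0.0, 0.0]
ft_force: [1.1, 0.8, 0.4]
grip_width: 0.0692
```

Request:
{"name": "apply_moves", "arguments": {"series": [[3.6,-1.7,0,0,0,0,0.8],[7.2,-3.4,0,0,0,0,0.8],[10.8,-5,0,0,0,0,0.8],[14.4,-6.7,0,0,0,0,0.8],[18,-8.4,0,0,0,0,0.8]]}}

```text
time: 27.5
position: [0.4638, 0.0622, 0.198]
tool_rot: [0.787, 0.617, 0.0, 0.0]
ft_force: [0.9, 0.3, -0.2]
grip_width: 0.07
```

Request:
{"name": "apply_moves", "arguments": {"series": [[3.6,-1.7,0,0,0,0,0.8],[7.2,-3.4,0,0,0,0,0.8],[10.2,-4.8,0,0,0,0,0.8],[10.2,-4.8,0,0,0,0,0.8],[10.2,-4.8,0,0,0,0,0.8]]}}

```text
time: 27.92
position: [0.4414, 0.1726, 0.1979]
tool_rot: [0.786, 0.619, -0.0, 0.0]
ft_force: [0.6, -0.6, -0.5]
grip_width: 0.0697
```

Run:
```python
from h import *
im,p=snap("wrist"); c=proj(p,[[.443,.171,.04]])[0]; x0,y0=c.astype(int)-[50,40]; print(x0,y0,c)
cv2.imwrite("pics/w11.png",cv2.resize(im[y0:y0+80,x0:x0+100],None,fx=7,fy=7,interpolation=cv2.INTER_CUBIC))
goto([.443,.171,.025])
```

```text
234 158 [284.781388   198.89358235]
[-0.01, 0.1, 17.29] jaw yaw -13.7 q6 0.37 w 0.07 t 27.97 F [0.6, -0.6, -0.5] pos [0.442, 0.1715, 0.1979]
```

View pics/w11.png

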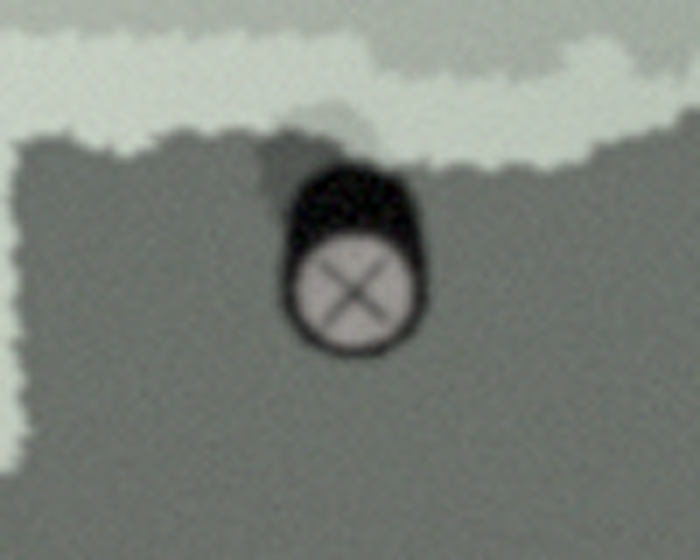

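Request:
{"name": "apply_moves", "arguments": {"series": [[-0.06,0.1,2,0,0,0,0.6],[-0.06,0.1,6,0,0,0,0.6],[-0.06,0.1,10,0,0,0,0.6],[-0.06,0.1,14,0,0,0,0.6],[-0.06,0.1,16.8,0,0,0,0.6]]}}

```text
time: 28.38
position: [0.4429, 0.1683, 0.0274]
tool_rot: [0.788, 0.616, -0.001, -0.0]
ft_force: [0.7, -0.4, -0.3]
grip_width: 0.053
```

Request:
{"name": "apply_moves", "arguments": {"series": [[0,0,0.3,0,0,0,0.6],[0,0,0.3,0,0,0,0.6],[0,0,0.3,0,0,0,0.6],[0,0,0.3,0,0,0,0]], "newtons": 15}}

```text
time: 28.72
position: [0.4445, 0.1699, 0.0286]
tool_rot: [0.787, 0.617, 0.002, 0.001]
ft_force: [0.2, 0.1, 0.6]
grip_width: 0.0496
```

Request:
{"name": "apply_moves", "arguments": {"series": [[0,0,0,0,0,0,0],[0,0,0,0,0,0,0],[0,0,0,0,0,0,0],[0,0,0,0,0,0,0],[0,0,0,0,0,0,0]]}}

```text
time: 29.13
position: [0.4432, 0.1704, 0.0274]
tool_rot: [0.787, 0.617, 0.0, 0.0]
ft_force: [-0.4, 0.2, 5.6]
grip_width: 0.0216
```

Request:
{"name": "apply_moves", "arguments": {"series": [[0,0,0,0,0,0,0],[0,0,0,0,0,0,0],[0,0,0,0,0,0,0],[0,0,0,0,0,0,0],[0,0,0,0,0,0,0]]}}

```text
time: 29.55
position: [0.4432, 0.1704, 0.0274]
tool_rot: [0.787, 0.617, 0.0, 0.0]
ft_force: [-0.6, 0.7, 6.3]
grip_width: 0.0217
```

Run:
```python
from h import *
goto([.5186,-.3826,.033],-13.7)
```

```text
[-51.91, 20.5, -0.57] jaw yaw -13.8 q6 0.37 w 0.0217 t 29.55 F [-0.6, 0.7, 6.3] pos [0.4432, 0.1704, 0.0274] ('rz', np.float64(-0.1))
```

Request:
{"name": "apply_moves", "arguments": {"series": [[0,0,-1,0,0,0,0],[0,0,-4,0,0,0,0],[0,0,-8,0,0,0,0],[0,0,-11,0,0,0,0],[0,0,-11,0,0,0,0]]}}

```text
time: 29.97
position: [0.4461, 0.1709, 0.1421]
tool_rot: [0.787, 0.617, 0.005, 0.003]
ft_force: [0.3, 0.6, 0.1]
grip_width: 0.0213
```

Request:
{"name": "apply_moves", "arguments": {"series": [[-2,0.8,0,0,0,0,0],[-5.5,2.2,0,0,0,0,0],[-9,3.6,0,0,0,0,0],[-12.5,5,0,0,0,0,0],[-16,6.4,0,0,0,0,0]]}}

```text
time: 30.38
position: [0.4665, -0.0017, 0.1368]
tool_rot: [0.787, 0.617, -0.0, -0.0]
ft_force: [0.2, 0.1, -0.1]
grip_width: 0.0222
```

Request:
{"name": "apply_moves", "arguments": {"series": [[-3.6,1.4,0,0,0,0,0],[-7.2,2.8,0,0,0,0,0],[-10.8,4.2,0,0,0,0,0],[-14.4,5.6,0,0,0,0,0],[-18,7,0,0,0,0,0]]}}

```text
time: 30.8
position: [0.4914, -0.1935, 0.1366]
tool_rot: [0.787, 0.617, -0.0, -0.001]
ft_force: [0.6, 0.6, -0.3]
grip_width: 0.0216
```

Request:
{"name": "apply_moves", "arguments": {"series": [[-3.6,1.4,0,0,0,0,0],[-7.2,2.8,0,0,0,0,0],[-10.8,4.2,0,0,0,0,0],[-14.4,5.6,0,0,0,0,0],[-17.5,6.9,0,0,0,0,0]]}}

```text
time: 31.22
position: [0.5168, -0.3807, 0.1364]
tool_rot: [0.787, 0.617, -0.0, -0.0]
ft_force: [0.4, -0.0, -0.6]
grip_width: 0.0213
```

Request:
{"name": "apply_moves", "arguments": {"series": [[0,0,0,0,0,0,0],[0,0,0,0,0,0,0],[0,0,0,0,0,0,0],[0,0,0,0,0,0,0]]}}

```text
time: 31.55
position: [0.5166, -0.3762, 0.1362]
tool_rot: [0.787, 0.617, -0.0, -0.002]
ft_force: [-0.8, -0.4, -0.4]
grip_width: 0.0213
```

Run:
```python
from h import *
goto([.5186,-.3826,.0314],-13.7)
im,p=snap("wrist")
m=cv2.inRange(cv2.cvtColor(im,cv2.COLOR_BGR2HSV),(100,120,60),(130,255,255))
c=max(cv2.findContours(m,cv2.RETR_EXTERNAL,cv2.CHAIN_APPROX_NONE)[0],key=cv2.contourArea).reshape(-1,2)
# far wall line check: expected rim corners at +y wall
t=np.radians(76.3);y=np.array([np.cos(t),np.sin(t)]);x=np.array([y[1],-y[0]]);C=np.array([.5297,-.3369])
print(proj(p,[[*(C+a*x+.08*y),.02] for a in (-.058,.058)]).round(1), c[:,1].min(), c[c[:,1]<c[:,1].min()+4][:,0].min(), c[c[:,1]<c[:,1].min()+4][:,0].max())
```

```text
[-0.6, 0.37, 10.48] jaw yaw -13.7 q6 -0.56 w 0.0213 t 31.55 F [-0.8, -0.4, -0.4] pos [0.5166, -0.3762, 0.1362] ('rz', np.float64(-0.0))
[[211.5  58.7]
 [364.2  58.6]] 61 214 365
```

Request:
{"name": "apply_moves", "arguments": {"series": [[-0.4,0.3,2,0,0,0,0],[-0.5,0.3,6,0,0,0,0],[-0.5,0.3,8.6,0,0,0,0],[-0.5,0.3,9.6,0,0,0,0],[-0.5,0.3,10,0,0,0,0]]}}

```text
time: 32.02
position: [0.518, -0.3814, 0.0347]
tool_rot: [0.786, 0.618, -0.0, -0.003]
ft_force: [-0.5, 0.2, 0.5]
grip_width: 0.0216
```

Request:
{"name": "apply_moves", "arguments": {"series": [[0,0,0.1,0,0,0,0],[0,0,0.3,0,0,0,0],[0,0,0.4,0,0,0,0],[0,0,0.4,0,0,0,0],[0,0,0.4,0,0,0,0]]}}

```text
time: 32.43
position: [0.5196, -0.3844, 0.0341]
tool_rot: [0.787, 0.617, 0.0, 0.001]
ft_force: [-0.4, -0.2, -1.0]
grip_width: 0.0214
```

Run:
```python
from h import *
goto([.5186,-.3826,.0314],-13.7)
```

```text
[0.15, -0.14, 0.27] jaw yaw -13.8 q6 -0.57 w 0.0214 t 32.43 F [-0.4, -0.2, -1.0] pos [0.5196, -0.3844, 0.0341] ('rz', np.float64(-0.1))
```

Lower the last bit, release, retreat up and out of the top camera's view.

Request:
{"name": "apply_moves", "arguments": {"series": [[0.1,0,0.15,0,0,0,0],[0.1,0,0.27,0,0,0,0],[0.1,0,0.27,0,0,0,0],[0.1,0,0.27,0,0,0,0],[0.1,0,0.27,0,0,0,0.5]]}}

```text
time: 32.85
position: [0.5196, -0.3832, 0.031]
tool_rot: [0.787, 0.617, 0.0, 0.001]
ft_force: [0.4, -0.2, 0.0]
grip_width: 0.0239
```

Request:
{"name": "apply_moves", "arguments": {"series": [[0,0,0,0,0,0,0.5],[0,0,0,0,0,0,0.5],[0,0,0,0,0,0,0.5],[0,0,0,0,0,0,0.5],[0,0,0,0,0,0,0.5]]}}

```text
time: 33.27
position: [0.5192, -0.3828, 0.0299]
tool_rot: [0.787, 0.617, -0.0, -0.0]
ft_force: [-0.0, -1.0, 0.1]
grip_width: 0.0427
```

Request:
{"name": "apply_moves", "arguments": {"series": [[0,0,-2,0,0,0,0.5],[0,0,-5,0,0,0,0.5],[0,0,-9,0,0,0,0.5],[0,0,-13,0,0,0,0.5],[0,0,-17,0,0,0,0.5]]}}

```text
time: 33.68
position: [0.5189, -0.3825, 0.2014]
tool_rot: [0.787, 0.617, -0.0, -0.001]
ft_force: [0.4, -0.7, 0.2]
grip_width: 0.0433
```

Request:
{"name": "apply_moves", "arguments": {"series": [[-2,-2,0,0,0,0,0.5],[-4.5,-5,0,0,0,0,0.5],[-7,-8,0,0,0,0,0.5],[-9.5,-11,0,0,0,0,0.5],[-12,-14,0,0,0,0,0.5]]}}

```text
time: 34.1
position: [0.3532, -0.4663, 0.2003]
tool_rot: [0.787, 0.617, -0.0, 0.0]
ft_force: [0.1, -0.7, -1.0]
grip_width: 0.0435
```

Request:
{"name": "apply_moves", "arguments": {"series": [[-2,-2.5,0,0,0,0,0.5],[-4,-5,0,0,0,0,0.5],[-6,-7.5,0,0,0,0,0.5],[-8,-10,0,0,0,0,0.5],[-8,-10,0,0,0,0,0.5]]}}

```text
time: 34.52
position: [0.2337, -0.5228, 0.2002]
tool_rot: [0.788, 0.615, -0.001, 0.0]
ft_force: [0.6, -0.2, 1.0]
grip_width: 0.0434
```

Run:
```python
from h import *
goto([.5,-.3,.2])
im,p=snap("top"); im2,ps=snap("side")
a=cv2.resize(im[120:270,125:400],None,fx=2.85,fy=2.85,interpolation=cv2.INTER_CUBIC)
for n,X in (("hs1",(.655,-.035,.042)),("hs2",(.648,.0285,.042)),("tr",(.546,.338,.038)),("L",(.538,-.3075,.054)),("S",(.519,-.383,.044))): print(n,((proj(p,[X])[0]-[125,120])*2.85).round())
cv2.imwrite("pics/t12.png",a)
cv2.imwrite("pics/s12.png",cv2.resize(im2[110:370,190:480],None,fx=2.3,fy=2.3,interpolation=cv2.INTER_CUBIC))
```

```text
[28.09, 20.41, -0.08] jaw yaw -14.1 q6 -1.1 w 0.0434 t 34.52 F [0.6, -0.2, 1.0] pos [0.2337, -0.5228, 0.2002]
hs1 [401. 181.]
hs2 [345. 191.]
tr [ 75. 299.]
L [651. 263.]
S [719. 276.]
```

View pics/s12.png

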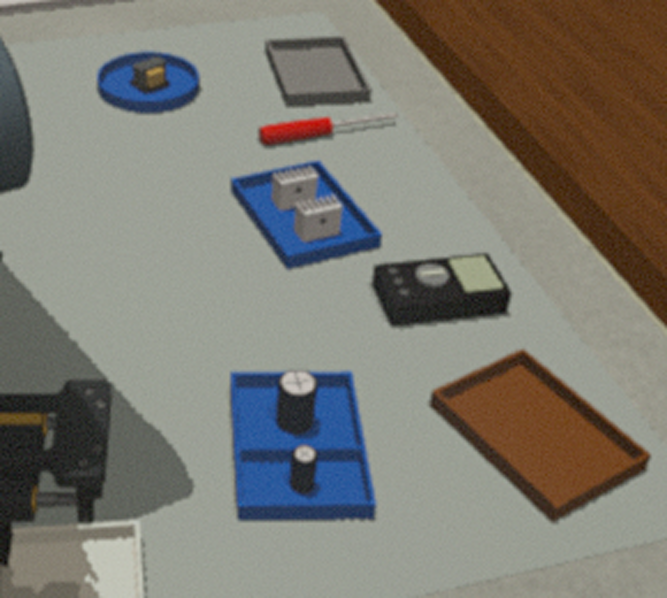

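All five parts stand upright on the floors of the right trays: heat sinks at (295,188) and (318,220), transformer (149,75), large capacitor (297,400), small capacitor (304,470). The meter and screwdriver are undisturbed and the arm is clear, so I'm handing in.

```bash
python3 -c "
from rig import robot
print(robot.hand_in())"
```

```text
the job is handed in; nothing more can be done
None
```

All five parts are sorted and the job was handed in at about 35 s of the 122 s allowed. The heat sinks are side by side in the blue plain tray and the transformer is in the round dish. The large and small capacitors are in the wide and narrow bays of the blue divided tray.

- **Last check:** the final side view showed every part standing upright on its tray floor, clear of walls and other parts. The meter and screwdriver looked unmoved in it, and the arm was clear. I saved a final top view too but did not look at it.
- **Forces:** the wrist-force readings at the end of each move stayed around 11 N or less.
- **One failed try:** on the first heat sink I lifted before the fingers had closed. It stayed standing where it was, and the second grasp held.

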